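# Lock the flux syringe into its cradle

## Task

Put the flux syringe away in its cradle: slide the cradle's gate fully open by its knob, lay the syringe centred lengthwise across the two white U-shaped saddles, with its nozzle to either side, let go of it, and slide the gate fully shut again so that its arm covers the syringe.

Things in the scene. Friction and masses are not known exactly. Their poses are not given: they have to be found in the camera images.
- flux_syringe: The part to load: a small plump amber syringe, 88 x 17 x 17 mm, about 18 g, lying on the bench right of the cradle; it does not roll. Origin: centre of its underside; x along its length, z up. Grasp at mid-length across its width. A red screwdriver (165 mm) and a glue tube (154 mm) lie in the same row, about 130 mm apart, in any order; not needed.
- holder: Cradle, fixed; dark base 8 mm thick, x -33 to 113, y -48 to 140 mm. Origin on the bench under the middle of the two white U-shaped saddles; x away from the robot (turned up to 0.3 rad), y left, z up. Saddles at y = -30 and 30 mm, 14 mm long in y, 46 mm free between them for fingers; floors 24 mm above the bench; cheeks to 36 mm leave a channel x -17 to 17 mm. The syringe lies along y in both.
- gate (a joint): Slide of the gate along holder +y, in m: 0 = shut (steel arm 122 x 50 x 5 mm centred over the seat, underside 47 mm above the bench), 0.098 = fully open (arm left of the saddles, seat free from above). Starts 0 to 0.025. It stays where left; takes about 2 N. It runs on rods at holder x = 70 and 90 mm between end blocks 42 mm high.
- gate_knob (a point): Centre of the top of the gate's upright round black knob, diameter 20 mm, 28 mm tall, foot on the flat arm 52 mm above the bench, top 80 mm above it. At holder x = 80 mm; its holder y equals the gate's joint value. It moves with the gate. Grasp it from above at any yaw.

How it is judged (in metres and radians):
On the way, in this order (a step that is already met when the one before it is completed fails the run):
1. the gate is slid open (joint past 0.07 m) (value of joint gate above 0.07 m), for 0.2 s.
2. with the gate open, the syringe lies in the two saddles and is let go (value of joint gate above 0.06 m and x of flux_syringe in the frame of holder between -0.014 and 0.014 m and y of flux_syringe in the frame of holder between -0.018 and 0.018 m and z of flux_syringe in the frame of holder between 0.02 and 0.029 m and contact force between flux_syringe and the fingers below 0.2 N), for 0.2 s.
At the end, for the whole second after the job is handed in: The gate is shut to within 15 mm and at rest; under it the syringe lies still on the floors of both saddles (its underside 20 to 29 mm above the bench), along the cradle's y within 15 degrees, its middle within 14 mm across and 18 mm along of the middle between the saddles (value of joint gate below 0.015 m and x of flux_syringe in the frame of holder between -0.014 and 0.014 m and y of flux_syringe in the frame of holder between -0.018 and 0.018 m and z of flux_syringe in the frame of holder between 0.02 and 0.029 m and angle between the x axis of flux_syringe and the y axis of holder, either way round below 0.26 rad and linear speed of flux_syringe below 0.02 m/s and velocity of joint gate between -0.01 and 0.01 m/s); the robot touches nothing.
It also fails if it takes over 72 s, if anything falls off the work surface, if the arm or the gripper's body presses on something with over 40 N, if the wrist force passes 120 N, or if a joint passes its speed limit or range.

## Robot

A 6-joint arm with a two-finger parallel gripper is mounted at the origin on a cart in front of the work surface, level with it; the furniture and walls round the work are solid. World frame = base frame: x ahead of the robot, y to its left, z up, the work surface at z = 0. Lengths are in mm, angles in degrees, forces in N, time in s.
With the tool pointing down it reaches from about 350 to 850 mm from the base axis. Payload 8.1 kg.
Tool frame: the origin (TCP) lies at the very end of the fingers, on their centre line; the grasp point (between the pads) lies r.tcp_to_grasp behind it (r.tcp_to_grasp is the distance from the TCP to the grasp point, in mm); z points along the fingers, y is the line along which they close (so a half turn about z gives the same grasp; the last joint's range is limited). The gripper opens to 85 mm and grips with 20 to 120 N. Pads are 22 mm wide; open, the fingers measure 114 mm over their backs; the gripper's body (76 mm by 85 mm) begins 54 mm behind the grasp point. The pads swing forward as they close: fully open they stand 13 mm farther back than shut.
Start: joints at [-68.09, 7.471, 85.268, -0, 87.261, -4.893], TCP at [270.574, -535.532, 203.392] pointing down, gripper open.
Joint ranges: [-169.43, 169.43], [-51.17, 129.36], [1.28, 143.12], [-76.62, 256.62], [0, 156.53], [-152.29, 152.29]. Speed limits (degrees/s): [136.94, 136.94, 159.86, 180, 180, 180].

## Interface

Orientations are given as [roll, pitch, yaw] about the fixed x, y, z axes, in that order (R = Rz(yaw) Ry(pitch) Rx(roll)).
In Python, from bench import sense, viewer, order, r gives the robot as it stands.
- The arm moves only by the tool carry_out, never from a script. Its argument "increments" is one flat list of numbers, 7 for each row, row after row: the shift along the tool's x, y, z as a fraction of full scale, then the turn, a rotation vector about the tool's x, y, z as a fraction of full scale, then the opening, from -1 (shut) to 1 (fully open). A call has exactly 10 rows; each row is the pose to reach, as a shift and turn from the pose commanded when the call began, along the tool's axes at that moment, turning the shorter way round; what a row does not reach only later rows make up. Full scale, the value 1, is 400 mm for a shift and 2 pi rad for a turn. A row lasts 1/8 s, in which the tool goes at most 62.5 mm and 10.7 degrees, less where a joint would pass 70% of its speed; a pose out of reach is approached as far as the arm can. A call with a number of a shift or a turn outside -1 to 1 is refused whole. A call with a gripper value outside its range is refused whole. The fingers move at their own pace and stop on an object; "force" is the grip in N (left out, the last holds). Time passes only in rows, so rows that repeat a pose let the fingers close, or fill a call up. It gives the time, the measured TCP pose, the force, the opening and the grip force at its end, in the units of the state.
- sense(): the state, without advancing time (a new reading comes with each control period).
- viewer.snapshot(name): name is "side" or "top" or "wrist"; returns the picture (420x560x3 uint8, red, green, blue); there is no depth.
- viewer.get_calibration(name): a dict with "fx", "fy", "cx", "cy" (pixels), "R" (3x3) and "t" (3): a world point X has camera coordinates R X + t. Camera axes: x right, y down, z forward; pixel columns grow to the right and rows downward; lengths in mm; the calibration is good to about 2 mm. A picture is of the moment at which its call begins: read the wrist's pose just before it. get_calibration takes no time and is no camera call; for the wrist camera it gives the pose at the moment of the call.
- order.hand_in(): hands the job in; it is judged then, once.
The state is a dict: "time": time; "joint_pos": joint angles; "qd": joint speeds; "joint_efforts": joint torques, N m; "tool_pos": TCP position; "tcp_rot": TCP orientation; "ft_force": force on the tool from outside, world axes, zero at the start; "wrist_torque": the same for the moment, N m; "finger_gap": finger opening in mm; "grip_force": force on a finger pad.
Only numpy, scipy, OpenCV 4.12 (cv2) and the standard library are available. Lean on these libraries where they do the work, as an engineer would, in place of code of your own. Each camera call takes 0.05 s, during which the arm holds its last target. There are 200 camera calls.

## Working session

There is one attempt and no reset: what is moved stays moved. The work goes in short steps, Python scripts to look and compute and a tool call to move; the robot and the scene stay as the last step left them, time stands still between calls to the robot, and variables do not carry over. Pictures are saved under pics/ and viewed, at most 10 in all, crops included, and the job is handed in when it is done.

Besides the shell and the picture viewer there is one more tool, called after "Request:" as name(argument=value, ...) on one line, values as JSON. carry_out: Moves the arm, as the interface text tells. Its arguments: {"type":"object","properties":{"increments":{"type":"array"},"force":{"type":"number"}},"required":["increments"]}

```bash
mkdir -p pics; python3 - <<'E'
from bench import sense, viewer, r
import cv2
s=sense();print({k:s[k] for k in('time','tool_pos','tcp_rot','finger_gap')},r.tcp_to_grasp)
for n in("top","side"):
    cv2.imwrite(f"pics/{n}1.png",cv2.cvtColor(viewer.snapshot(n),cv2.COLOR_RGB2BGR))
    print(n,viewer.get_calibration(n))
E
```

```text
{'time': 0.0, 'tool_pos': array([ 270.34332691, -534.94591825,  202.32931873]), 'tcp_rot': array([-1.79891679e+02, -9.35281004e-03,  2.68049263e+01]), 'finger_gap': 85.0940883993173} 18.700000000000003
top {'fx': 491.99029735335716, 'fy': 491.99029735335716, 'cx': 279.99690205047057, 'cy': 209.90094891383686, 'R': array([[-0.02377813, -0.99948357, -0.02161481],
       [-0.98706019,  0.02690115, -0.15807755],
       [ 0.15857738,  0.01757633, -0.9871901 ]]), 't': array([ -9.55210636, 515.83382078, 960.19900105])}
side {'fx': 390.0035189209238, 'fy': 390.0035189209238, 'cx': 278.5621950881147, 'cy': 206.65324791879766, 'R': array([[-0.9616748 , -0.27367552,  0.01683111],
       [-0.17975981,  0.58293015, -0.79238807],
       [ 0.20704585, -0.7650452 , -0.6097851 ]]), 't': array([470.96791949, 150.74883701, 782.18412054])}
```

View pics/top1.png

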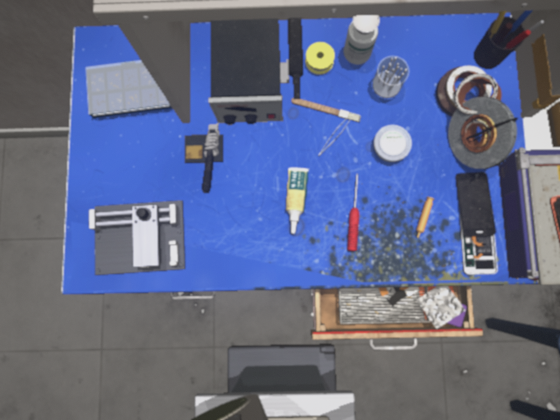

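View pics/side1.png

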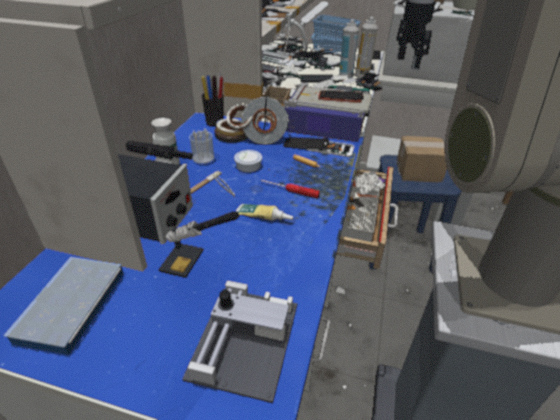

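Top view: the cradle is at pixels (93–185, 202–272) with its knob near (143,213). The amber syringe is near (425,216), the screwdriver near (353,225) and the glue near (296,200). I'll enlarge both areas to measure them.

```bash
cat > h.py <<'E'
import numpy as np, cv2
from bench import sense, viewer, order, r
from scipy.spatial.transform import Rotation as Ro
def w(name,px,z,c=None):
    c=c or viewer.get_calibration(name); R=np.array(c['R']);t=np.array(c['t']);C=-R.T@t
    d=R.T@np.array([(px[0]-c['cx'])/c['fx'],(px[1]-c['cy'])/c['fy'],1]); return C+d*(z-C[2])/d[2]
def pix(name,X,c=None):
    c=c or viewer.get_calibration(name); p=np.array(c['R'])@X+np.array(c['t'])
    return np.array([c['fx']*p[0]/p[2]+c['cx'],c['fy']*p[1]/p[2]+c['cy']])
def amber(im):
    h=cv2.cvtColor(im,cv2.COLOR_RGB2HSV); return cv2.inRange(h,(8,120,120),(25,255,255))
def inc(pos,yaw):
    "shift (mm/400) and z-turn (/2pi) in tool axes from current pose, tool down; assumes commanded~measured"
    s=sense();R=Ro.from_euler('xyz',s['tcp_rot'],degrees=True)
    d=R.inv().apply(np.array(pos)-s['tool_pos'])/400
    T=Ro.from_euler('xyz',[180,0,yaw],degrees=True)
    return d.round(4),((R.inv()*T).as_rotvec()/2/np.pi).round(4)
E
python3 - <<'E'
from h import *
im=cv2.cvtColor(cv2.imread('pics/top1.png'),cv2.COLOR_BGR2RGB)
m=amber(im);m[:180]=0;m[250:]=0;m[:,:405]=0;m[:,445:]=0
p=np.argwhere(m)[:,::-1].astype(float)
P=np.array([w('top',q,8.5) for q in p])[:,:2];c=P.mean(0);u,s,v=np.linalg.svd(P-c);t=(P-c)@v[0];q=(P-c)@v[1]
print(len(p),c,v[0],t.min(),t.max(),q.min(),q.max(),'mid',c+v[0]*(t.min()+t.max())/2)
b=cv2.cvtColor(im,cv2.COLOR_RGB2BGR)
a=cv2.resize(b[195:280,85:195],None,fx=5,fy=5,interpolation=cv2.INTER_CUBIC)
k=cv2.resize(b[190:245,405:450],None,fx=5,fy=5,interpolation=cv2.INTER_CUBIC)
o=np.zeros((430,790,3),np.uint8);o[:a.shape[0],:550]=a;o[:k.shape[0],560:560+k.shape[1]]=k
cv2.imwrite('pics/c1.png',o)
E
```

```text
51 [ 498.27497498 -318.73387031] [-0.94520263  0.32648427] -39.575045677370845 30.607983535004834 -7.610529370706643 3.2398044909348878 mid [ 502.51282036 -320.1976727 ]
```

View pics/c1.png

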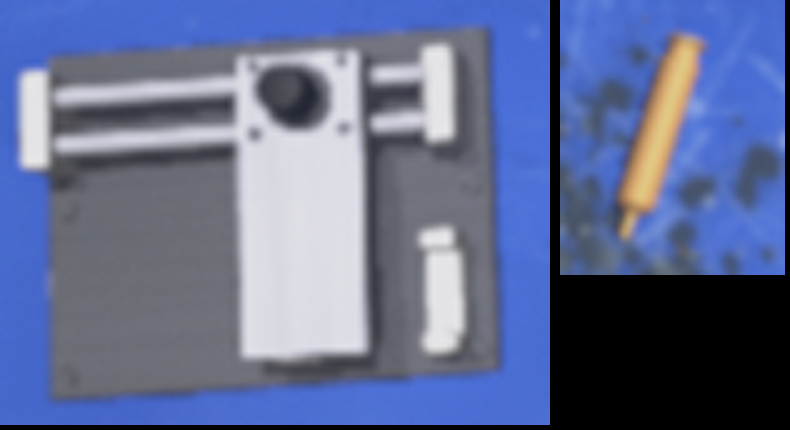

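The crop shows the dark base corners at (50,57), (488,27), (500,370) and (51,398), the knob top near (287,88), and the syringe from (688,35) to its nozzle tip at (626,238).

```bash
python3 - <<'E'
from h import *
f=lambda x,y,ox=85,oy=195:((x+.5)/5-.5+ox,(y+.5)/5-.5+oy)
I=[(50,57),(488,27),(500,370),(51,398)];H=np.array([(113,140),(113,-48),(-33,-48),(-33,140)],float)
W=np.array([w('top',f(*q),8)[:2] for q in I])
hc,wc=H.mean(0),W.mean(0);A=(H-hc).T@(W-wc);th=np.arctan2(A[0,1]-A[1,0],A.trace())
R=np.array([[np.cos(th),-np.sin(th)],[np.sin(th),np.cos(th)]]);o=wc-R@hc
print('th',np.degrees(th),'o',o,'res',(W-o-(H-hc*0)@R.T).round(1).tolist())
hf=lambda q,z:(R.T@(w('top',f(*q),z)[:2]-o)).round(1)
print('knob',hf((286,88),80),'arm corners',[hf(q,52) for q in((237,55),(357,50),(368,353),(241,357))],'saddle',[hf(q,36) for q in((437,228),(441,350))])
a=w('top',f(688-560,36,405,190),8.5);b=w('top',f(626-560,238,405,190),8.5)
print(a,b,np.linalg.norm(a-b),(a+b)/2,np.degrees(np.arctan2(*(a-b)[1::-1])))
E
```

```text
th 2.2839247817576265 o [433.46695209 227.38375073] res [[-1.0, -0.6], [-0.7, 0.6], [0.6, 0.3], [1.1, -0.4]]
knob [79.3 17.7] arm corners [array([99.1, 45.7]), array([97.9, -3.2]), array([-24.7,  -4.7]), array([-23. ,  46.1])] saddle [array([ 25.1, -29.8]), array([-24.4, -30. ])]
[ 539.85932188 -337.6554672     8.5       ] [ 455.62920002 -306.0534587     8.5       ] 89.96332791486466 [ 497.74426095 -321.85446295    8.5       ] -20.565415214138476
```

```bash
cat >> h.py <<'E'
def plan(*wp):
    "increments between commanded (x,y,z,yaw) poses, tool down"
    for a,b in zip(wp,wp[1:]):
        y=np.radians(a[3]);d=np.subtract(b,a);c,s=np.cos(y),np.sin(y)
        print(b,np.round([(c*d[0]+s*d[1])/400,(s*d[0]-c*d[1])/400,-d[2]/400,-d[3]/360],4))
E
python3 - <<'E'
from h import *
plan((270.574,-535.532,203.392,26.8),(420,-140,190,15),(513,250,130,2.3),(513,250,58,2.3),(510,328,58,2.3))
E
```

```text
(420, -140, 190, 15) [ 0.7793 -0.7142  0.0335  0.0328]
(513, 250, 130, 2.3) [ 0.4769 -0.8816  0.15    0.0353]
(513, 250, 58, 2.3) [ 0.    0.    0.18 -0.  ]
(510, 328, 58, 2.3) [ 0.0003 -0.1951 -0.     -0.    ]
```

Request:
carry_out(increments=[0.779,-0.714,0.034,0,0,0.033,1,0.779,-0.714,0.034,0,0,0.033,1,0.779,-0.714,0.034,0,0,0.033,1,0.779,-0.714,0.034,0,0,0.033,1,0.779,-0.714,0.034,0,0,0.033,1,0.779,-0.714,0.034,0,0,0.033,1,0.779,-0.714,0.034,0,0,0.033,1,0.779,-0.714,0.034,0,0,0.033,1,0.779,-0.714,0.034,0,0,0.033,1,0.779,-0.714,0.034,0,0,0.033,1])

```text
time: 1.35
tool_pos: [419.5, -141.2, 189.7]
tcp_rot: [180.0, 0.0, 14.8]
ft_force: [-0.1, -0.4, -0.6]
finger_gap: 85.3
grip_force: 0.0
```

Request:
carry_out(increments=[0.477,-0.882,0.15,0,0,0.035,0.4,0.477,-0.882,0.15,0,0,0.035,0.4,0.477,-0.882,0.15,0,0,0.035,0.4,0.477,-0.882,0.15,0,0,0.035,0.4,0.477,-0.882,0.15,0,0,0.035,0.4,0.477,-0.882,0.15,0,0,0.035,0.4,0.477,-0.882,0.15,0,0,0.035,0.4,0.477,-0.882,0.15,0,0,0.035,0.4,0.477,-0.882,0.15,0,0,0.035,0.4,0.477,-0.882,0.15,0,0,0.035,0.4])

```text
time: 2.6
tool_pos: [513.8, 248.4, 130.0]
tcp_rot: [180.0, -0.0, 2.2]
ft_force: [-0.5, -0.5, 0.3]
finger_gap: 59.9
grip_force: 0.0
```

```bash
python3 - <<'E'
from h import *
s=sense();print(s['time'],s['tool_pos'],s['tcp_rot'],s['joint_pos'],s['finger_gap'])
im=viewer.snapshot('wrist');print(pix('wrist',[512.6,250.6,80]),pix('wrist',[433.5,227.4,24]))
cv2.imwrite('pics/w1.png',cv2.cvtColor(im,cv2.COLOR_RGB2BGR))
E
```

```text
2.6 [513.83961361 248.35956282 130.03822462] [ 1.79986788e+02 -1.46660860e-02  2.20274674e+00] [ 2.06611753e+01  5.57284156e+00  9.50669395e+01 -1.74767639e-02
  7.93504909e+01  1.08461659e+02] 59.93457013589045
[271.59487675 225.60174559] [294.17638985 288.77884274]
```

View pics/w1.png

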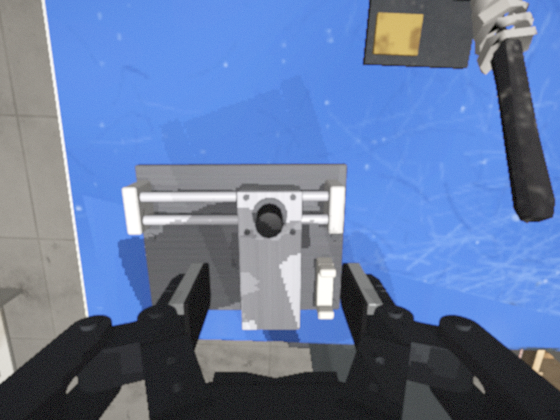

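The wrist view shows the knob top near (270,219), against a prediction of (272,226). The base's far corners are at (136,164) and (346,164). I'll check how consistent this is.

```bash
python3 - <<'E'
from h import *
c=viewer.get_calibration('wrist');R=np.array(c['R']);print('C',-R.T@c['t'],'axis',R[2])
for n,q,z in(('knob',(270,219),80),('knobfoot',(270,219),52),('FL',(136,164),8),('FR',(346,164),8),('armNR',(301,329),52),('armNL',(243,329),52),('armFL',(237,186),52),('armFR',(301,186),52)):print(n,w('wrist',q,z).round(1))
th=np.radians(2.28);H=np.array([[np.cos(th),-np.sin(th)],[np.sin(th),np.cos(th)]])
for h in((113,140),(113,-48),(99,45),(99,-5),(-23,45),(-23,-5)):print(h,(H@h+[433.5,227.4]).round(1))
E
```

```text
C [585.10173871 250.95450651 300.69514168] axis [-0.28126333 -0.01071137 -0.95957085]
knob [517.4 251.9  80. ]
knobfoot [508.8 252.   52. ]
FL [541.1 371.3   8. ]
FR [548.3 187.3   8. ]
armNR [410.3 221.8  52. ]
armNL [408.4 271.9  52. ]
armFL [534.  277.9  52. ]
armFR [535.9 229.4  52. ]
(113, 140) [540.8 371.8]
(113, -48) [548.3 183.9]
(99, 45) [530.6 276.3]
(99, -5) [532.6 226.3]
(-23, 45) [408.7 271.4]
(-23, -5) [410.7 221.5]
```

Request:
carry_out(increments=[0.002,-0.005,0.06,0,0,0,0.4,0.002,-0.005,0.12,0,0,0,0.4,0.002,-0.005,0.18,0,0,0,0.4,0.002,-0.005,0.18,0,0,0,0.4,0.002,-0.005,0.18,0,0,0,-1,0.002,-0.005,0.18,0,0,0,-1,0.002,-0.005,0.18,0,0,0,-1,0.002,-0.005,0.18,0,0,0,-1,0.002,-0.005,0.18,0,0,0,-1,0.002,-0.005,0.18,0,0,0,-1], force=30)

```text
time: 3.9
tool_pos: [514.1, 252.0, 57.7]
tcp_rot: [180.0, 0.0, 2.3]
ft_force: [-0.1, 0.6, 0.6]
finger_gap: -0.2
grip_force: 0.0
```

```bash
python3 - <<'E'
from h import *
a=viewer.snapshot('wrist');b=viewer.snapshot('top');c=viewer.snapshot('side')
o=np.zeros((600,800,3),np.uint8);o[:420,:560]=a
o[:340,560:]=0
t=cv2.resize(b[180:280,80:200],(240,200));o[:200,560:]=t
s=cv2.resize(c[230:400,150:330],(240,227));o[200:427,560:]=s
cv2.imwrite('pics/w2.png',cv2.cvtColor(o,cv2.COLOR_RGB2BGR))
st=sense();print(st['tool_pos'],st['finger_gap'],st['grip_force'],st['ft_force'])
E
```

```text
[514.0689663  251.97013197  57.7008446 ] 0.00415446583349841 0.0 [ 0.36299436  0.14539089 -0.24475359]
```

View pics/w2.png

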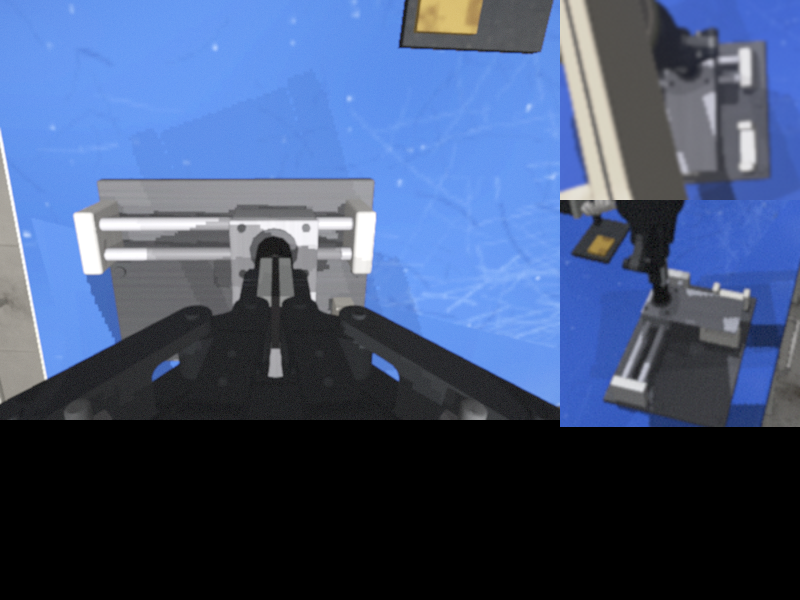

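```bash
python3 - <<'E'
from h import *
c=viewer.get_calibration('wrist');p=lambda *X:pix('wrist',np.array(X),c).round(0)
print('C',-np.array(c['R']).T@c['t'],'tcp',p(514,252,57.7),'grasp',p(514,252,76.4),'tcp+',p(525,252,57.7))
for x in(500,514,530):print(x,'kn top',p(x,251,80),'foot',p(x,251,52))
for q in((230,220),(316,220)):print(w('wrist',q,52,c))
for q in((99,178),(374,178)):print(w('wrist',q,8,c))
a=cv2.imread('pics/w2.png')[190:380,180:380];cv2.imwrite('pics/w3.png',cv2.resize(a,None,fx=3,fy=3,interpolation=cv2.INTER_CUBIC))
E
```

```text
C [585.4352852  254.55286611 228.21096553] tcp [274. 252.] grasp [274. 267.] tcp+ [275. 233.]
500 kn top [275. 296.] foot [275. 271.]
514 kn top [276. 270.] foot [276. 248.]
530 kn top [278. 239.] foot [277. 221.]
[529.7447415  277.29282314  52.        ]
[531.69761339 229.68350465  52.        ]
[541.63274102 370.43998661   8.        ]
[549.15162433 187.01038693   8.        ]
```

View pics/w3.png

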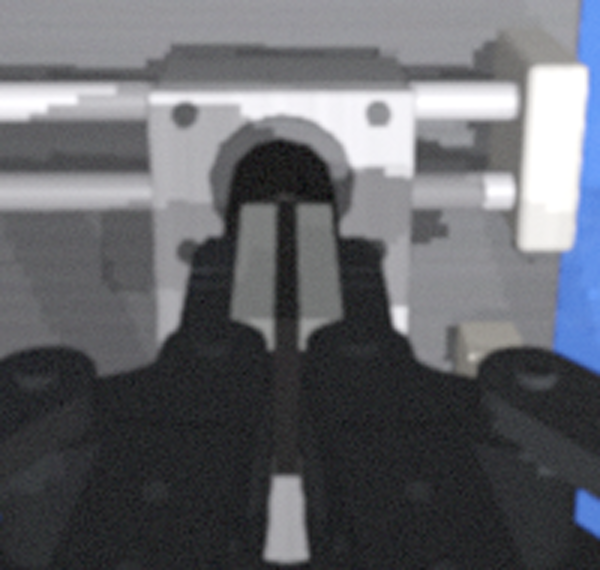

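The wrist crop suggests the closed fingers sit over the knob's dark disc rather than beside it. I'll check in the side view, with the reported TCP and the knob projected onto it.

```bash
python3 - <<'E'
from h import *
im=viewer.snapshot('side');p=lambda *X:pix('side',np.array(X,float))
x0,y0,f=170,210,6
a=cv2.resize(im[y0:y0+100,x0:x0+130],None,fx=f,fy=f,interpolation=cv2.INTER_CUBIC)
a=cv2.convertScaleAbs(a,alpha=1.6,beta=30)
for X,c in(((514,252,57.7),(255,0,0)),((514,252,80),(0,255,0)),((514,252,52),(255,255,0)),((514,252,112),(255,0,255))):
    q=((p(*X)-[x0,y0]+.5)*f-.5).astype(int);print(X,q);cv2.circle(a,tuple(map(int,q)),4,c,-1)
cv2.imwrite('pics/s2.png',cv2.cvtColor(a,cv2.COLOR_RGB2BGR))
E
```

```text
(514, 252, 57.7) [330 547]
(514, 252, 80) [324 495]
(514, 252, 52) [331 560]
(514, 252, 112) [316 416]
```

View pics/s2.png

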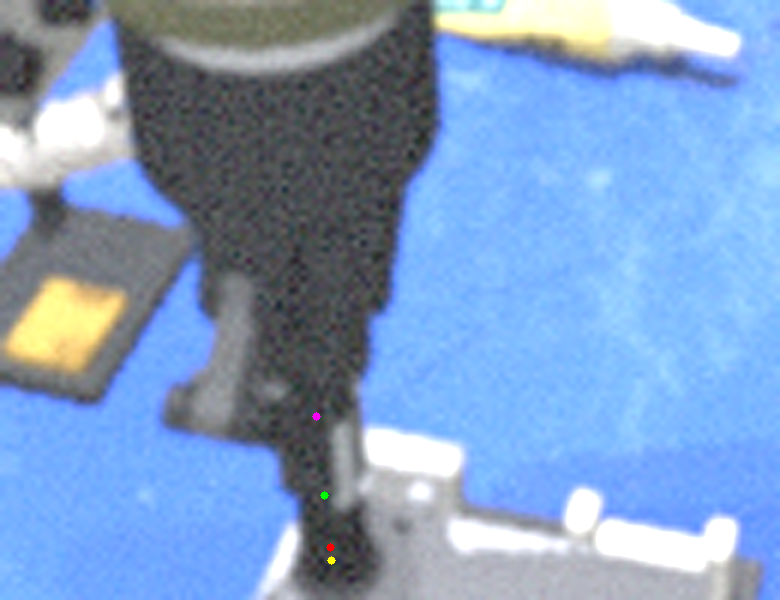

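The side view settles it. The fingertips end at about row 505 (z≈80), on top of the knob and about 23 mm above the reported TCP. I'll reopen, go 20 mm lower and grasp again.

Request:
carry_out(increments=[0,0,0,0,0,0,0.4,0,0,0,0,0,0,0.4,0,0,0,0,0,0,0.4,0,0,0,0,0,0,0.4,0,0,0.025,0,0,0,0.4,0,0,0.05,0,0,0,0.4,0,0,0.05,0,0,0,-1,0,0,0.05,0,0,0,-1,0,0,0.05,0,0,0,-1,0,0,0.05,0,0,0,-1], force=30)

```text
time: 5.35
tool_pos: [514.2, 252.0, 38.0]
tcp_rot: [-180.0, -0.0, 2.3]
ft_force: [-0.3, 0.4, -0.7]
finger_gap: 18.4
grip_force: 29.4
```

Request:
carry_out(increments=[0,-0.02,0,0,0,0,-1,0,-0.06,0,0,0,0,-1,0,-0.1,0,0,0,0,-1,0,-0.14,0,0,0,0,-1,0,-0.17,0,0,0,0,-1,0,-0.188,0,0,0,0,-1,0,-0.188,0,0,0,0,-1,0,-0.188,0,0,0,0,-1,0,-0.188,0,0,0,0,0,0,-0.188,0,0,0,0,0])

```text
time: 6.6
tool_pos: [511.6, 326.6, 37.8]
tcp_rot: [180.0, -0.0, 2.3]
ft_force: [0.9, 0.4, 0.1]
finger_gap: 42.6
grip_force: 0.0
```

```bash
python3 - <<'E'
from h import *
plan((511.6,326.6,38,2.3),(480,-10,140,0),(498,-322,80,-20.6),(498,-322,0,-20.6))
E
```

```text
(480, -10, 140, 0) [-0.1127  0.8377 -0.255   0.0064]
(498, -322, 80, -20.6) [0.045  0.78   0.15   0.0572]
(498, -322, 0, -20.6) [ 0.  -0.   0.2 -0. ]
```

Request:
carry_out(increments=[0,0,-0.1,0,0,0,0,0,0,-0.2,0,0,0,0,-0.03,0.2,-0.255,0,0,0.006,0,-0.112,0.838,-0.255,0,0,0.006,0.2,-0.112,0.838,-0.255,0,0,0.006,0.2,-0.112,0.838,-0.255,0,0,0.006,0.2,-0.112,0.838,-0.255,0,0,0.006,0.2,-0.112,0.838,-0.255,0,0,0.006,0.2,-0.112,0.838,-0.255,0,0,0.006,0.2,-0.112,0.838,-0.255,0,0,0.006,0.2])

```text
time: 7.85
tool_pos: [480.1, -9.4, 139.9]
tcp_rot: [-180.0, -0.0, 0.1]
ft_force: [0.1, 0.6, -0.4]
finger_gap: 51.4
grip_force: 0.0
```

Request:
carry_out(increments=[0.045,0.78,0.15,0,0,0.057,0.2,0.045,0.78,0.15,0,0,0.057,0.2,0.045,0.78,0.15,0,0,0.057,0.2,0.045,0.78,0.15,0,0,0.057,0.2,0.045,0.78,0.15,0,0,0.057,0.2,0.045,0.78,0.15,0,0,0.057,0.2,0.045,0.78,0.15,0,0,0.057,0.2,0.045,0.78,0.15,0,0,0.057,0.2,0.045,0.78,0.15,0,0,0.057,0.2,0.045,0.78,0.15,0,0,0.057,0.2])

```text
time: 9.1
tool_pos: [499.3, -320.8, 80.3]
tcp_rot: [180.0, -0.0, -20.3]
ft_force: [0.6, 0.0, -0.6]
finger_gap: 51.2
grip_force: 0.0
```

```bash
python3 - <<'E'
from h import *
c=viewer.get_calibration('wrist')
im=viewer.snapshot('wrist');s=sense();print(s['tool_pos'],s['tcp_rot'])
m=amber(im);n,l,st,_=cv2.connectedComponentsWithStats(m);i=1+st[1:,4].argmax();print(st[i],st[1:,4])
P=np.array([w('wrist',q,8.5,c)[:2] for q in np.argwhere(l==i)[:,::-1]]);
b=cv2.minAreaRect(P.astype(np.float32));print('wrist',b)
t=viewer.snapshot('top');print('tip/centre pred',pix('wrist',np.array([498,-322,8.5]),c))
x0,y0,f=85,195,4
o=np.zeros((420,800,3),np.uint8);o[:,:560]=im;o[:220,565:]=cv2.resize(t[205:275,88:188][:, :],(235,220))
cv2.imwrite('pics/w4.png',cv2.cvtColor(o,cv2.COLOR_RGB2BGR))
E
```

```text
[ 499.16373055 -321.00658775   80.24662488] [ 1.79991074e+02 -3.72710430e-02 -2.03028938e+01]
[ 265  160   20   99 1336] [1336    1    1    8    1    2    1    2    4    1    1    1  332  130
   37    1    1    1    1    1    1    1]
wrist ((502.4698181152344, -321.864990234375), (14.149497985839844, 76.85237884521484), 69.24930572509766)
tip/centre pred [276.56785364 216.35383204]
```

View pics/w4.png

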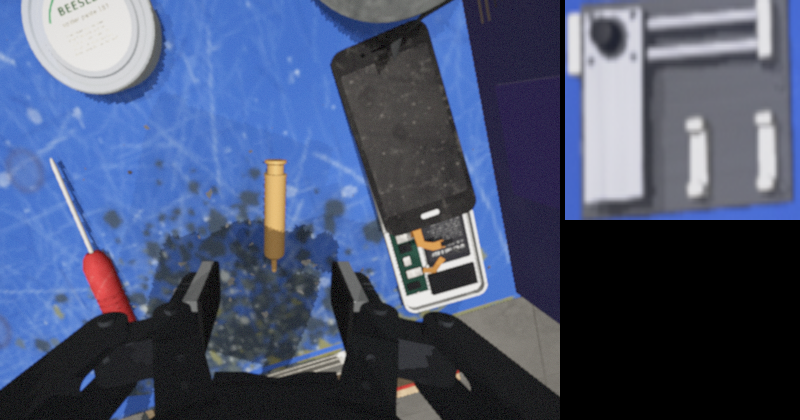

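The gate is open and both saddles are clear. In the wrist view the syringe runs from (275,159) to its nozzle tip at (274,272), between the open fingers.

```bash
python3 - <<'E'
from h import *
a=w('wrist',(275,159),10);b=w('wrist',(273.5,272),5);m=(a+b)/2
print(a,b,np.linalg.norm((a-b)[:2]),m,np.degrees(np.arctan2(*(a-b)[1::-1])))
# top-cam gate: knob centre crop (608,38)->px
q=(88+(608-565)/2.35,205+38/3.143);print(q,w('top',q,80)-[433.5-0,227.4,0])
s=sense()['tool_pos'];plan((*s,-20.3),(m[0],m[1],0,-20.3))
E
```

```text
[ 538.94957257 -336.33018888   10.        ] [ 453.59400276 -303.45570712    5.        ] 91.46750706620648 [ 496.27178767 -319.892948      7.5       ] -21.064063889786016
(106.29787234042553, 217.0903595291123) [70.64427187 90.81466019 80.        ]
(np.float64(496.27178766627327), np.float64(-319.892948000619), 0, -20.3) [-0.0076 -0.0007  0.2003 -0.    ]
```

Request:
carry_out(increments=[-0.006,0,0.05,0,0,0,-0.3,-0.006,0,0.1,0,0,0,-0.3,-0.006,0,0.15,0,0,0,-0.3,-0.006,0,0.19,0,0,0,-0.3,-0.006,0,0.215,0,0,0,-0.3,-0.006,0,0.23,0,0,0,-0.3,-0.006,0,0.235,0,0,0,-0.3,-0.006,0,0.235,0,0,0,-0.3,-0.006,0,0.235,0,0,0,-0.3,-0.006,0,0.235,0,0,0,-0.3])

```text
time: 10.45
tool_pos: [496.8, -321.0, -13.7]
tcp_rot: [180.0, -0.0, -20.4]
ft_force: [-0.3, 0.5, -0.2]
finger_gap: 30.0
grip_force: 0.0
```

Still no contact at TCP z = -14, so the tip offset holds up. I'll go lower in small steps and watch the force.

Request:
carry_out(increments=[0,0,0.003,0,0,0,-0.3,0,0,0.006,0,0,0,-0.3,0,0,0.008,0,0,0,-0.3,0,0,0.01,0,0,0,-0.3,0,0,0.01,0,0,0,-0.3,0,0,0.01,0,0,0,-0.3,0,0,0.01,0,0,0,-0.3,0,0,0.01,0,0,0,-0.3,0,0,0.01,0,0,0,-0.3,0,0,0.01,0,0,0,-0.3])

```text
time: 11.7
tool_pos: [496.6, -320.7, -18.2]
tcp_rot: [-180.0, 0.0, -20.4]
ft_force: [-0.4, 0.5, 0.8]
finger_gap: 29.7
grip_force: 0.0
```

Request:
carry_out(increments=[0,0,0.003,0,0,0,-0.3,0,0,0.005,0,0,0,-0.3,0,0,0.005,0,0,0,-1,0,0,0.005,0,0,0,-1,0,0,0.005,0,0,0,-1,0,0,0.005,0,0,0,-1,0,0,0.005,0,0,0,-1,0,0,0.005,0,0,0,-1,0,0,0.005,0,0,0,-1,0,0,0.005,0,0,0,-1], force=25)

```text
time: 12.95
tool_pos: [496.6, -320.7, -20.2]
tcp_rot: [180.0, 0.0, -20.4]
ft_force: [-0.2, 1.3, -0.7]
finger_gap: 16.0
grip_force: 27.1
```

```bash
python3 - <<'E'
from h import *
plan((496.6,-320.7,-20.2,-20.4),(470,-10,100,40),(433.5,227.4,60,92.3),(433.5,227.4,4.5,92.3))
E
```

```text
(470, -10, 100, 40) [-0.3331 -0.7049 -0.3005 -0.1678]
(433.5, 227.4, 60, 92.3) [ 0.3116 -0.5133  0.1    -0.1453]
(433.5, 227.4, 4.5, 92.3) [ 0.      0.      0.1388 -0.    ]
```

Request:
carry_out(increments=[0,0,-0.05,0,0,0,-1,0,0,-0.15,0,0,0,-1,0,0,-0.25,0,0,0,-1,0,0,-0.3,0,0,0,-1,0,0,-0.3,0,0,0,-1,0,0,-0.3,0,0,0,-1,0,0,-0.3,0,0,0,-1,0,0,-0.3,0,0,0,-1,0,0,-0.3,0,0,0,-1,0,0,-0.3,0,0,0,-1])

```text
time: 14.2
tool_pos: [496.5, -320.7, 99.6]
tcp_rot: [-180.0, 0.0, -20.4]
ft_force: [-0.5, -1.3, 0.1]
finger_gap: 16.3
grip_force: 27.1
```

Request:
carry_out(increments=[-0.02,-0.04,0,0,0,-0.01,-1,-0.06,-0.12,0,0,0,-0.03,-1,-0.1,-0.21,0,0,0,-0.05,-1,-0.145,-0.31,0,0,0,-0.073,-1,-0.19,-0.405,0,0,0,-0.097,-1,-0.235,-0.5,0,0,0,-0.12,-1,-0.275,-0.585,0,0,0,-0.14,-1,-0.305,-0.65,0,0,0,-0.155,-1,-0.325,-0.69,0,0,0,-0.165,-1,-0.333,-0.705,0,0,0,-0.168,-1])

```text
time: 15.45
tool_pos: [469.8, -9.4, 99.9]
tcp_rot: [180.0, -0.0, 40.2]
ft_force: [0.2, -0.5, -1.1]
finger_gap: 16.3
grip_force: 27.1
```

Request:
carry_out(increments=[0.02,-0.03,0,0,0,-0.009,-1,0.06,-0.09,0,0,0,-0.026,-1,0.1,-0.165,0,0,0,-0.047,-1,0.145,-0.24,0,0,0,-0.068,-1,0.19,-0.315,0,0,0,-0.089,-1,0.235,-0.385,0,0,0,-0.109,-1,0.275,-0.45,0,0,0,-0.128,-1,0.3,-0.495,0,0,0,-0.14,-1,0.312,-0.513,0,0,0,-0.145,-1,0.312,-0.513,0,0,0,-0.145,-1])

```text
time: 16.7
tool_pos: [433.0, 227.3, 99.7]
tcp_rot: [-180.0, 0.0, 92.3]
ft_force: [0.8, -0.7, -0.4]
finger_gap: 16.0
grip_force: 27.1
```

```bash
python3 - <<'E'
from h import *
s=sense();p=s['tool_pos'];y=s['tcp_rot'][2];print(p,s['tcp_rot'],s['finger_gap'])
# settled reading: target
plan((*p,y),(433.5,227.4,60,92.3),(433.5,227.4,4.5,92.3))
im=viewer.snapshot('wrist')
c=viewer.get_calibration('wrist')
o=im.copy()
for h in((0,-30,24),(0,30,24),(17,-30,36),(-17,-30,36),(17,30,36),(-17,30,36)):
    th=np.radians(2.28);X=np.array([433.5+h[0]*np.cos(th)-h[1]*np.sin(th),227.4+h[0]*np.sin(th)+h[1]*np.cos(th),h[2]])
    q=pix('wrist',X,c);print(q.round());cv2.circle(o,tuple(map(int,q)),2,(255,0,0),-1)
cv2.imwrite('pics/w5.png',cv2.cvtColor(o,cv2.COLOR_RGB2BGR))
E
```

```text
[433.04384259 227.28211518  99.72053076] [-1.79994188e+02  1.33390914e-02  9.23208147e+01] 16.037437060735815
(433.5, 227.4, 60, 92.3) [0.0002 0.0012 0.0993 0.0001]
(433.5, 227.4, 4.5, 92.3) [ 0.      0.      0.1388 -0.    ]
[276. 249.]
[276. 174.]
[298. 255.]
[254. 255.]
[300. 177.]
[252. 177.]
```

View pics/w5.png

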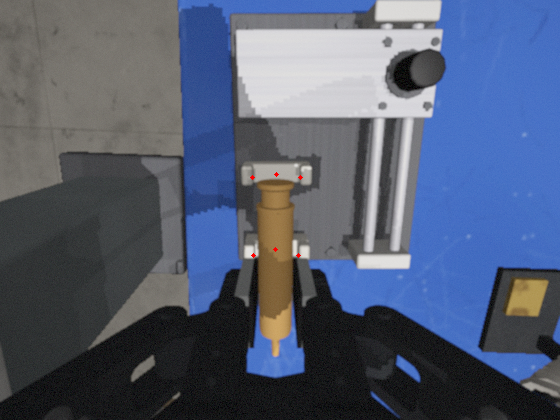

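The syringe sits in line with both saddles: their centres are at columns 277 and 276.5, and the syringe is at column 276. I'll lower it.

Request:
carry_out(increments=[0.004,0.001,0.05,0,0,0,-1,0.004,0.001,0.12,0,0,0,-1,0.004,0.001,0.17,0,0,0,-1,0.004,0.001,0.2,0,0,0,-1,0.004,0.001,0.215,0,0,0,-1,0.004,0.001,0.225,0,0,0,-1,0.004,0.001,0.232,0,0,0,-1,0.004,0.001,0.238,0,0,0,-1,0.004,0.001,0.238,0,0,0,-1,0.004,0.001,0.238,0,0,0,-1])

```text
time: 18.0
tool_pos: [433.4, 229.0, 4.8]
tcp_rot: [180.0, -0.0, 92.3]
ft_force: [-0.8, -0.7, -0.0]
finger_gap: 16.1
grip_force: 27.1
```

Request:
carry_out(increments=[0,0,0.001,0,0,0,-1,0,0,0.001,0,0,0,-0.2,0,0,0.001,0,0,0,-0.2,0,0,0.001,0,0,0,-0.2,0,0,0.001,0,0,0,-0.2,0,0,0.001,0,0,0,-0.2,0,0,-0.03,0,0,0,-0.2,0,0,-0.1,0,0,0,-0.2,0,0,-0.2,0,0,0,0.2,0,0,-0.25,0,0,0,0.2])

```text
time: 19.25
tool_pos: [434.8, 229.5, 108.2]
tcp_rot: [179.8, -0.1, 92.3]
ft_force: [-0.3, 0.3, -0.6]
finger_gap: 51.7
grip_force: 0.0
```

```bash
python3 - <<'E'
from h import *
c=viewer.get_calibration('wrist');im=viewer.snapshot('wrist');s=sense();p=s['tool_pos'];y=s['tcp_rot'][2];print(p,y,s['finger_gap'])
m=amber(im);n,l,st,_=cv2.connectedComponentsWithStats(m);i=1+st[1:,4].argmax();print(st[i])
P=np.array([w('wrist',q,32.5,c)[:2] for q in np.argwhere(l==i)[:,::-1]]);print(cv2.minAreaRect(P.astype(np.float32)))
th=np.radians(2.28);k=lambda j:(433.5+80*np.cos(th)-j*np.sin(th),227.4+80*np.sin(th)+j*np.cos(th));print(k(97))
o=im.copy();cv2.imwrite('pics/w6.png',cv2.cvtColor(o,cv2.COLOR_RGB2BGR))
plan((*p,y),(510,327,100,2.3),(510,327,38,2.3))
E
```

```text
[435.90219266 229.99386943 110.37078113] 92.32753919130393 51.51008170152443
[ 263  156   21  103 1720]
((432.7403259277344, 233.19729614257812), (14.864663124084473, 80.98609161376953), 2.007749319076538)
(np.float64(509.577715901261), np.float64(327.5058496954449))
(510, 327, 100, 2.3) [0.2348 0.1949 0.0259 0.2501]
(510, 327, 38, 2.3) [ 0.     0.     0.155 -0.   ]
```

View pics/w6.png

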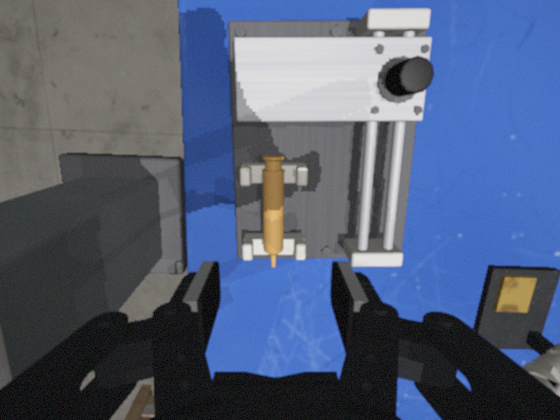

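The syringe lies in both saddles, rows 155–268, with its middle at 211 against 210.5 for the saddles. Next I'll go over the knob and shut the gate.

Request:
carry_out(increments=[0.237,0.2,0.01,0,0,0.25,0.2,0.237,0.2,0.01,0,0,0.25,0.2,0.237,0.2,0.01,0,0,0.25,0.2,0.237,0.2,0.01,0,0,0.25,0.2,0.237,0.2,0.01,0,0,0.25,0.2,0.237,0.2,0.01,0,0,0.25,0.2,0.237,0.2,0.01,0,0,0.25,0.2,0.237,0.2,0.01,0,0,0.25,0.2,0.237,0.2,0.01,0,0,0.25,0.2,0.237,0.2,0.01,0,0,0.25,0.2])

```text
time: 20.55
tool_pos: [509.3, 326.8, 100.5]
tcp_rot: [180.0, 0.0, 2.4]
ft_force: [0.1, 0.4, 0.2]
finger_gap: 51.5
grip_force: 0.0
```

Request:
carry_out(increments=[0.003,0,0.04,0,0,0,0.2,0.003,0,0.09,0,0,0,0.2,0.003,0,0.13,0,0,0,0.2,0.003,0,0.15,0,0,0,0.2,0.003,0,0.156,0,0,0,0.2,0.003,0,0.156,0,0,0,0.2,0.003,0,0.156,0,0,0,-1,0.003,0,0.156,0,0,0,-1,0.003,0,0.156,0,0,0,-1,0.003,0,0.156,0,0,0,-1], force=30)

```text
time: 21.8
tool_pos: [511.1, 327.2, 39.0]
tcp_rot: [-180.0, -0.1, 2.3]
ft_force: [-1.3, 0.6, 6.1]
finger_gap: 18.7
grip_force: 29.3
```

Request:
carry_out(increments=[0,0.02,0,0,0,0,-1,0,0.06,0,0,0,0,-1,0,0.1,0,0,0,0,-1,0,0.14,0,0,0,0,-1,0,0.18,0,0,0,0,-1,0,0.21,0,0,0,0,-1,0,0.23,0,0,0,0,-1,0,0.236,0,0,0,0,-1,0,0.236,0,0,0,0,-1,0,0.236,0,0,0,0,-1])

```text
time: 23.05
tool_pos: [515.3, 232.7, 39.0]
tcp_rot: [-179.9, -0.1, 2.3]
ft_force: [1.6, 1.5, 5.8]
finger_gap: 18.8
grip_force: 29.8
```

Request:
carry_out(increments=[0,0.003,0,0,0,0,-1,0,0.005,0,0,0,0,-1,0,0.005,0,0,0,0,-1,0,0.005,0,0,0,0,0,0,0.005,0,0,0,0,0.1,0,0.005,0,0,0,0,0.1,0,0.005,0,0,0,0,0.1,0,0.005,-0.06,0,0,0,0.1,0,0.005,-0.15,0,0,0,0.1,0,0.005,-0.25,0,0,0,0.1])

```text
time: 24.3
tool_pos: [513.9, 230.2, 138.5]
tcp_rot: [180.0, 0.1, 2.3]
ft_force: [0.5, 0.1, 0.6]
finger_gap: 47.0
grip_force: 0.0
```

```bash
python3 - <<'E'
from h import *
c=viewer.get_calibration('wrist');im=viewer.snapshot('wrist');s=sense();print(s['tool_pos'],s['finger_gap'],s['ft_force'])
# knob: dark blob near prediction; arm: bright band edges at z=52
k=pix('wrist',np.array([514,232,80.]),c);print('pred',k)
g=cv2.cvtColor(im,cv2.COLOR_RGB2GRAY);x,y=map(int,k);m=(g[y-40:y+30,x-50:x+50]<45).astype(np.uint8)
n,l,st,ce=cv2.connectedComponentsWithStats(m);i=1+st[1:,4].argmax();q=ce[i]+[x-50,y-40];print(st[i],q,w('wrist',q,75,c))
mm=amber(im);n,l,st,ce=cv2.connectedComponentsWithStats(mm);print([(a.tolist()) for a in st[1:] if a[4]>30])
for X in((433.5,227.4+44,32),(433.5,227.4-44,32)):print(pix('wrist',np.array(X),c).round())
E
```

```text
[517.25002993 231.46948475 145.62787159] 46.57717974821721 [2.27845019 1.20486356 5.49098064]
pred [272.20610897 220.0361722 ]
[ 38  21  24  13 142] [271.71126761 205.64788732] [523.36593107 232.7588471   75.        ]
[[348, 15, 47, 42, 1314], [225, 281, 18, 16, 182]]
[227. 286.]
[322. 289.]
```

```bash
python3 -c "
from bench import order;print(order.hand_in())"
```

```text
the job is handed in; nothing more can be done
None
```

The syringe lies across both saddles, released, with the gate shut over it to about 2 mm by my measurement; I handed the job in after about 24 s, but the hand-in returned no verdict (the first knob grasp closed on air because the fingertips ended about 23 mm short of the reported TCP, so I went lower for the later grasps).

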